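Bleed the eyelet feeder, then hold its lid at the balance point

ROBOT

A 6-joint arm with a two-finger parallel gripper is mounted at the origin on the work surface. World frame = base frame: x ahead of the robot, y to its left, z up, the work surface at z = 0. Lengths are in m, angles in rad, forces in N, time in s.
With the tool pointing down it reaches from about 0.325 to 0.9 m from the base axis. Payload 3.5 kg.
Tool frame: the origin (TCP) lies between the finger pads; the fingertips stand 8 mm ahead of it and the grasp point (between the pads) lies 11 mm behind it (ctrl.finger_overhang is the distance from the TCP to the fingertips, in m); z points along the fingers, y is the line along which they close (so a half turn about z gives the same grasp; the last joint's range is limited). The gripper opens to 85 mm and grips with 20 to 120 N. Pads are 22 mm wide; open, the fingers measure 114 mm over their backs; the gripper's body (76 mm by 85 mm) begins 54 mm behind the grasp point. The pads swing forward as they close: fully open they stand 13 mm farther back than shut.
Start: joints at [1.004, 0.276, -0.026, 1.268, 0, 1.467], TCP at [0.28, 0.559, 0.218] pointing down, gripper open.
Joint ranges: [-3.12, 3.12], [-0.85, 1.88], [-1.08, 1.24], [-1.95, 2.15], [-1.57, 1.53], [-3.14, 3.14]. Speed limits (rad/s): [2.57, 2.57, 3.14, 3.14, 3.14, 3.14].

INTERFACE

Orientations are given as a unit quaternion [w, x, y, z].
In Python, from station import ctrl gives the robot as it stands.
- The arm moves only by the tool carry_out, never from a script. Its argument "steps" is a list of rows, each a list of 4 numbers: the shift along the tool's x, y, z in units of 40 mm (1.0 is 40 mm), then the turn about the tool's z in units of 6 degrees (1.0 is 6 degrees). A call has 1 to 20 rows; each row shifts and turns the commanded pose from where the row before left it, along the tool's axes as they then stand; what a row does not reach is not made up. A row lasts 1/10 s, in which the tool goes at most 50 mm and 8.59 degrees, less where a joint would pass 70% of its speed; a pose out of reach is approached as far as the arm can. A call is refused whole if a number of a shift passes 1 or a number of a turn 1, either way. A call with a gripper value outside its range is refused whole. "hand" is the opening, from -1 (shut) to 1 (fully open), set as the call begins (left out, the last holds). The fingers move at their own pace and stop on an object; "squeeze" is the grip in N (left out, the last holds). Time passes only in rows, so rows that do not move let the fingers close. It gives the time, the measured TCP pose, the force, the opening and the grip force at its end, in the units of the state.
- ctrl.read_state(): the state, without advancing time (a new reading comes with each control period).
- ctrl.read_camera(name): name is "scene" or "top" or "wrist"; returns a dict with "frame" (384x512x3 uint8, red, green, blue), "fx", "fy", "cx", "cy" (pixels), "view" (4x4, takes a point from world to camera coordinates). Camera axes: x right, y down, z forward; pixel columns grow to the right and rows downward; lengths in m; the calibration is good to about 2 mm. A picture is of the moment at which its call begins. There is no depth.
- ctrl.close_job(): hands the job in; it is judged then, once.
The state is a dict: "time_s": time; "joint_positions": joint angles; "joint_vel": joint speeds; "joint_torque": joint torques, N m; "tool_pos": TCP position; "orientation": TCP orientation; "force": force on the tool from outside, world axes, zero at the start; "moment": the same for the moment, N m; "gripper_width": finger opening in m; "gripper_force": force on a finger pad.
Only numpy, scipy, OpenCV 4.12 (cv2) and the standard library are available. Lean on these libraries where they do the work, as an engineer would, in place of code of your own. Each camera call takes 0.05 s, during which the arm holds its last target. There are 200 camera calls.

TASK

The eyelet feeder's lid has lost its stay and a fitter is about to screw on a new one. First bleed the air: with the lid still shut, push the red plunger all the way down and let it spring back up, leaving the green one alone; then take the lid by its black bar, swing it up until it stands upright at its balance point without letting it go over backwards, and finish while still gripping the bar and holding the lid still there. Do not disturb the tin, the jar or the punch.

Things in the scene. Friction and masses are not known exactly. Their poses are not given: they have to be found in the camera images.
- feeder: Eyelet feeder, fixed: open grey steel case 140 x 180 x 90 mm (x, y, z) on a dark plate 160 x 200 x 6 mm; brass drum inside, small steel chute at its +y side (to 125 mm from the middle). Origin: centre of its underside, on the bench. +x points from the front (bar side) to the hinge side, z up. Its lid is a yellow frame with a clear window, 180 mm wide, 6 mm thick, 0.2 to 0.42 kg.
- lid (a joint): Hinge of the lid, rad: 0 shut (level), grows as the front edge swings up and over to the rear, 2.5 fallen right back. Hinge axis, lid and bar lie in one plane, so the balance point is 1.571, the lid upright. Almost no friction, no spring: let go, the lid falls shut from below, right back from beyond. It reaches 125 mm from hinge to front edge; lifting at the bar takes 1 to 2.5 N.
- lid_bar (a point): Middle of the lid's black round bar, 10 mm thick, 120 mm between its two 8 mm steel legs, parallel to the hinge axis and 175 mm from it. Shut, it lies 96 mm above the bench in front of the case, its centre line 50 mm off the lid's front edge, nothing under it. It can turn between gripping fingers, so a gripper pointing down, closing across the bar, can carry it round its whole arc.
- lid_hinge (a point): Middle of the lid's hinge axis, fixed to the feeder, 96 mm above the bench and 55 mm behind the feeder's origin along its +x. The axis runs along the feeder's y.
- dump (a joint): Travel of the red air-dump plunger, m: 0 up, 0.014 fully down. Sprung: about 2 N to start and 8 N fully down; springs back when let go.
- dump_top (a point): Centre of the red plunger's flat top, 32 mm across, 67 mm above the bench when up; pressed straight down. It stands 17 mm above a 48 mm dark collar (top 50 mm above the bench) on a fixed aluminium block 60 x 60 x 40 mm with a brass stub on one side. The red and green blocks may stand in each other's place.
- jog (a joint): Travel of the green plunger, m: 0 up, 0.014 fully down; the same spring. Not to be pressed.
- jog_top (a point): Centre of the green plunger's top, the same shape, height and block as the red one; it stands 100 mm or more from the red one.
- tin: Loose closed tin, yellow label, 68 mm across and 55 mm high; bystander. Origin: centre of its underside.
- jar: Loose amber jar with a brass cap, 60 mm across and 85 mm high; bystander. Origin: centre of its underside. Tin and jar may stand in each other's place.
- punch: Loose steel setting punch standing on its foot, 32 mm across at the foot, 60 mm high; bystander. Origin: centre of its underside.
Things that resemble listed ones, but are neither listed nor needed, are in the scene too. What is shaped like the part that bears jog but purple or turquoise is not meant.

How it is judged:
On the way, in this order (a step that is already met when the one before it is completed fails the run):
1. the red plunger is pushed all the way down, the lid still shut (value of joint dump above 0.0125 m and value of joint lid below 0.1 rad), for 0.05 s.
2. the red plunger is back up, the lid still shut (value of joint dump below 0.002 m and value of joint lid below 0.1 rad), for 0.05 s.
3. the lid stands still at its balance point, gripped by the bar (value of joint lid between 1.461 and 1.681 rad and velocity of joint lid between -0.1 and 0.1 rad/s and contact force between the fingers and lid_c0 above 2 N), for 0.5 s.
At the end, for the whole second after the job is handed in: The lid stands within 0.11 rad of upright (joint lid 1.461 to 1.681), slower than 0.1 rad/s, with the fingers gripping the black bar with more than 2 N, the red and green plungers are up (under 2 mm), and it all stays so for the last second while the arm holds (all of step 3 and value of joint each of dump, jog below 0.002 m); the arm keeps its last pose, push and grip.
It fails at once if the green plunger is pressed (over 4 mm) (value of joint jog above 0.004 m).
It fails at once if the lid goes over backwards (beyond 2.0 rad) (value of joint lid above 2 rad).
It fails at once if the tin, the jar or the punch is moved by more than 20 mm or knocked over (distance of any of tin, jar, punch from where it was at the start of the episode above 0.02 m or angle between any of tin, jar, punch's own z axis and vertical above 0.5 rad).
It also fails if it takes over 48 s, if anything falls off the work surface, if the arm or the gripper's body presses on something with over 40 N, if the wrist force passes 120 N, or if a joint passes its speed limit or range.

## Working session

There is one attempt and no reset: what is moved stays moved. The work goes in short steps, Python scripts to look and compute and a tool call to move; the robot and the scene stay as the last step left them, time stands still between calls to the robot, and variables do not carry over. Pictures are saved under pics/ and viewed, at most 10 in all, crops included, and the job is handed in when it is done.

Besides the shell and the picture viewer there is one more tool, called after "Request:" as name(argument=value, ...) on one line, values as JSON. carry_out: Moves the arm, as the interface text tells. Its arguments: {"type":"object","properties":{"steps":{"type":"array"},"hand":{"type":"number"},"squeeze":{"type":"number"}},"required":["steps"]}

```bash
mkdir -p pics
cat > h.py <<'E'
import numpy as np, cv2
from station import ctrl
def snap(n,f):
    c=ctrl.read_camera(n); cv2.imwrite(f'pics/{f}.png',c['frame'][:,:,::-1]); np.savez(f'pics/{f}.npz',**{k:c[k] for k in('frame','fx','fy','cx','cy','view')}); return c
def ray(f,u,v,z):
    c=np.load(f'pics/{f}.npz'); V=c['view']; R=V[:3,:3]; o=-R.T@V[:3,3]
    d=R.T@np.array([(u-c['cx'])/c['fx'],(v-c['cy'])/c['fy'],1.]); return o+d*(z-o[2])/d[2]
def proj(f,p):
    c=np.load(f'pics/{f}.npz'); q=c['view'][:3,:3]@np.array(p)+c['view'][:3,3]; return q[0]/q[2]*c['fx']+c['cx'],q[1]/q[2]*c['fy']+c['cy']
E
python3 - <<'E'
from h import *
a=snap('scene','s0');b=snap('top','t0')
for n in('s0','t0'):
    i=cv2.imread(f'pics/{n}.png'); cv2.imwrite(f'pics/{n}_b.png',cv2.resize(i,(800,600),interpolation=cv2.INTER_CUBIC))
s=ctrl.read_state(); print(s['tool_pos'],s['orientation'],s['time_s'],s['gripper_width'])
E
```

```text
[0.2792182  0.55836298 0.21727479] [-3.21107496e-04  2.29832467e-01  9.73229700e-01 -9.40908508e-04] 0.1 0.08513795520936118
```

View pics/s0_b.png

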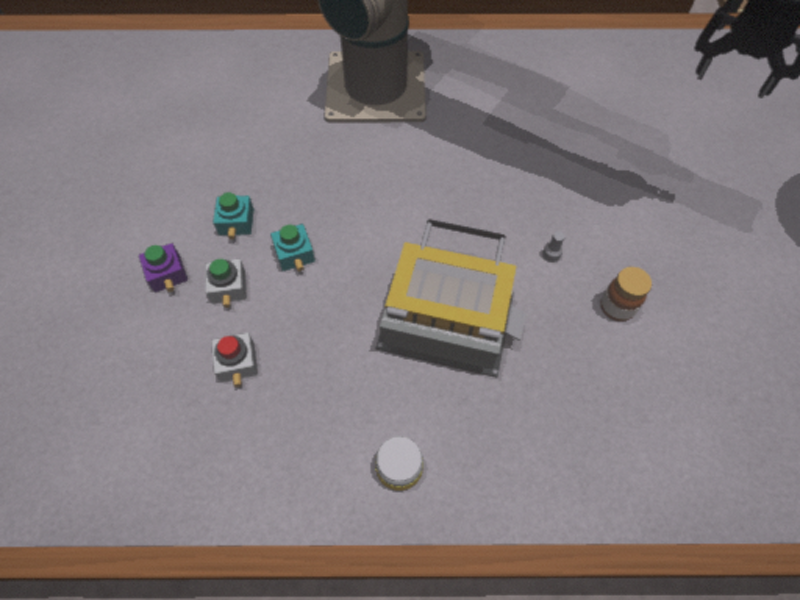

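View pics/t0_b.png

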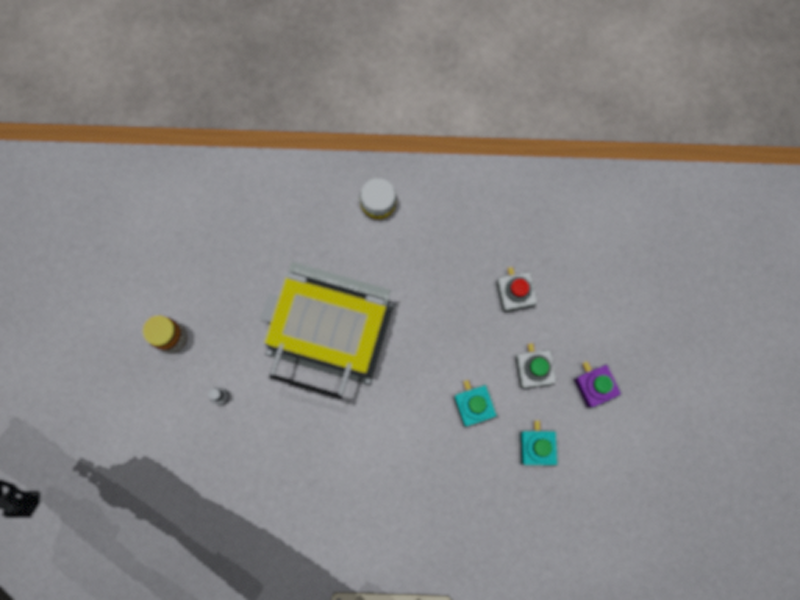

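The scene view shows the robot base at (375,80), the feeder at (450,300) with its bar from (430,222) to (503,236), the punch at (555,245), the jar at (628,290) and the tin at (400,462). There is one red plunger, at (230,346) in the scene view and (519,288) in the top view. The green-topped plungers in the scene view are at (222,268) on aluminium, two on turquoise and one on purple. Only the red one fits, so I'll confirm it and the bar in an enlarged crop.

Run:
```python
from h import *
t=cv2.imread('pics/t0.png'); s=cv2.imread('pics/s0.png')
# each 400x300 tile = 80x60 px x5
def cr(i,x,y): return cv2.resize(i[y:y+60,x:x+80],(400,300),interpolation=cv2.INTER_CUBIC)
o=np.vstack([np.hstack([cr(t,292,155),cr(t,160,205)]),np.hstack([cr(s,107,195),cr(s,255,130)])])
cv2.imwrite('pics/c1.png',o)
for n,i in(('t0',t),('s0',s)):
    h=cv2.cvtColor(i,cv2.COLOR_BGR2HSV); m=((h[...,0]<6)|(h[...,0]>174))&(h[...,1]>180)&(h[...,2]>90)
    _,_,st,c=cv2.connectedComponentsWithStats(m.astype('u1')); k=st[1:,4].argmax()+1; print(n,st[k],c[k],ray(n,*c[k],.067))
```

```text
t0 [328 179  10  11  83] [332.4939759  183.81927711] [ 0.63040103 -0.21194117  0.067     ]Traceback (most recent call last):
  File "<stdin>", line 9, in <module>
ValueError: attempt to get argmax of an empty sequence
```

View pics/c1.png

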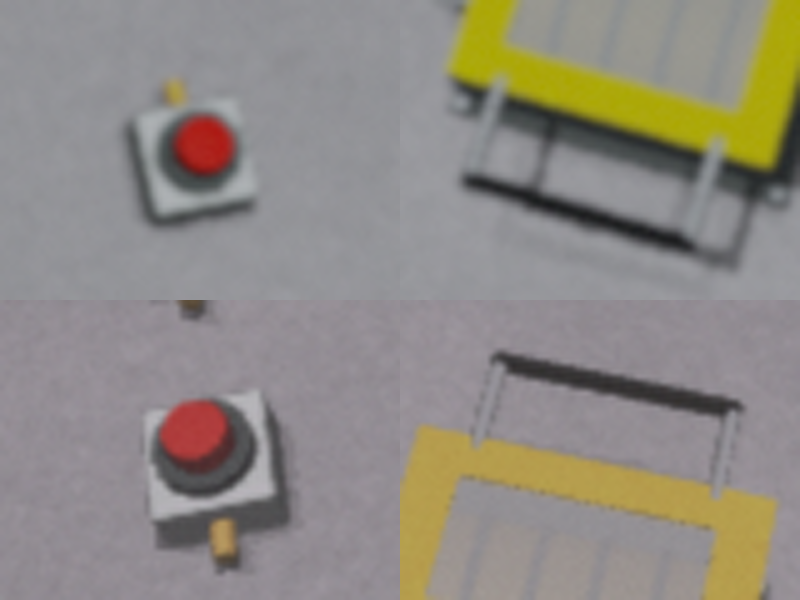

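The crop confirms one red plunger on an aluminium block with a brass stub: top view px (332.5,183.8), scene px (146,221). The black bar runs from (172.7,241) to (218,253.3) in the top view and from (274,141.3) to (323,150.8) in the scene view.

Run:
```python
from h import *
print('red',ray('t0',332.5,183.8,.067),ray('s0',145.6,220.6,.067))
for n,a,b in(('t0',(172.7,241),(218,253.3)),('s0',(274,141.3),(323,150.8))):
    A=ray(n,*a,.096);B=ray(n,*b,.096);print(n,A,B,(A+B)/2,np.linalg.norm(A-B),np.degrees(np.arctan2(*(A-B)[:2])))
for n,p in(('t0',[(170,220.2),(234.6,238.2)]),): print([ray(n,*q,.099) for q in p])
print('green',ray('t0',539/1.5625,366/1.5625,.067),'tin',ray('t0',378/1.5625,192/1.5625,.055),'punch',ray('t0',216/1.5625,394/1.5625,.06),'jar',ray('t0',160/1.5625,330/1.5625,.085))
```

```text
red [ 0.63045636 -0.21195816  0.067     ] [ 0.63528484 -0.21077652  0.067     ]
t0 [0.45564521 0.21516709 0.096     ] [0.42698639 0.09472484 0.096     ] [0.4413158  0.15494597 0.096     ] 0.12380493984593431 13.384434146276252
s0 [0.42664615 0.09662304 0.096     ] [0.45703506 0.21916357 0.096     ] [0.44184061 0.15789331 0.096     ] 0.1262523991547717 -166.07216217146043
[array([0.51022522, 0.2252096 , 0.099     ]), array([0.4676234, 0.0525917, 0.099    ])]
green [ 0.49113383 -0.24495271  0.067     ] tin [0.80444925 0.04448145 0.055     ] punch [0.42655279 0.31163092 0.06      ] jar [0.53116173 0.41020316 0.085     ]
```

Request:
carry_out(steps=[[0,0,0,0.99],[0,0,0,0.99],[0,0,0,0.99],[0,0,0,0.99],[0,0,0,0.99],[0,0,0,0.99],[0,0,0,0.99],[0,0,0,0.99],[0,0,0,0.99],[0,0,0,0.99],[0,0,0,0.99],[0,0,0,0.98],[0,0,0,0.98],[0,0,0,0]], hand=-1, squeeze=40)

```text
time_s: 1.5
tool_pos: [0.2794, 0.5586, 0.2177]
orientation: [0.0, 0.786, 0.618, -0.001]
force: [0.5, 0.2, 0.6]
gripper_width: -0.0001
gripper_force: 0.0
```

Request:
carry_out(steps=[[-0.5,0.4,0,0],[-0.6,0.47,0,0],[-0.6,0.47,0,0],[-0.6,0.47,0,0],[-0.6,0.47,0,0],[-0.6,0.47,0,0],[-0.6,0.47,0,0],[-0.6,0.47,0,0],[-0.6,0.47,0,0],[-0.6,0.47,0,0],[-0.6,0.47,0,0],[-0.6,0.47,0,0],[-0.6,0.47,0,0],[-0.6,0.47,0,0],[-0.6,0.47,0,0]])

```text
time_s: 3.0
tool_pos: [0.4669, 0.1458, 0.2181]
orientation: [-0.0, 0.785, 0.619, -0.0]
force: [0.9, -0.4, -0.1]
gripper_width: -0.0002
gripper_force: 0.0
```

Request:
carry_out(steps=[[-0.6,0.47,0,0],[-0.6,0.47,0,0],[-0.6,0.47,0,0],[-0.6,0.47,0,0],[-0.6,0.47,0,0],[-0.6,0.47,0,0],[-0.6,0.47,0,0],[-0.6,0.47,0,0],[-0.6,0.47,0,0],[-0.6,0.47,0,0],[-0.6,0.47,0,0],[-0.6,0.47,0,0],[-0.5,0.47,0,0],[0,0,0,0],[0,0,0,0]])

```text
time_s: 4.5
tool_pos: [0.631, -0.2102, 0.2176]
orientation: [-0.001, 0.786, 0.618, -0.0]
force: [-0.1, 0.4, -0.4]
gripper_width: -0.0003
gripper_force: 0.0
```

Request:
carry_out(steps=[[0,0,0.3,0],[0,0,0.4,0],[0,0,0.4,0],[0,0,0.5,0],[0,0,0.5,0],[0,0,0.5,0],[0,0,0.4,0],[0,0,0.2,0],[0,0,0.1,0],[0,0,0.1,0],[0,0,0.08,0],[0,0,0.08,0],[0,0,0.08,0],[0,0,0.08,0],[0,0,0,0],[0,0,0,0]])

```text
time_s: 6.1
tool_pos: [0.6314, -0.21, 0.0694]
orientation: [-0.0, 0.786, 0.618, -0.0]
force: [-0.0, -0.4, 0.4]
gripper_width: 0.0
gripper_force: 0.0
```

Run:
```python
from h import *
print(ctrl.finger_overhang, ctrl.read_state()['force'])
snap('scene','s1'); snap('wrist','w1'); s=cv2.imread('pics/s1.png'); w=cv2.imread('pics/w1.png')
cv2.imwrite('pics/c2.png',np.hstack([cv2.resize(s[170:270,90:190],(400,400),interpolation=cv2.INTER_CUBIC),cv2.resize(w,(400,400))]))
```

```text
0.008 [-0.0191476  -0.37996706  0.37543346]
```

View pics/c2.png

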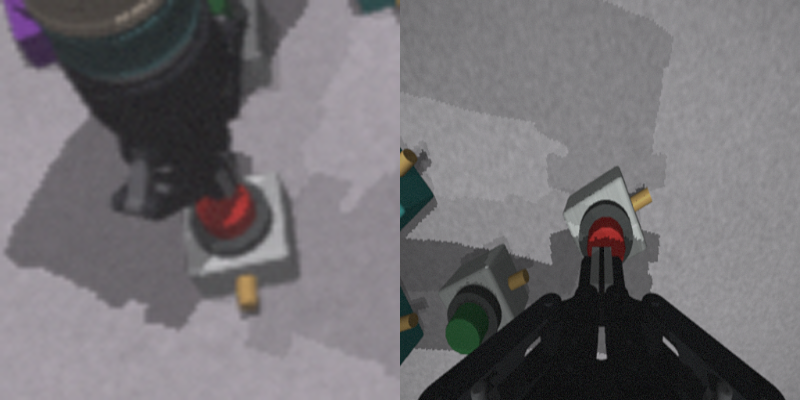

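The fingertips stand over the red top, at (606,240) in the wrist half of the crop and (222,210) in the scene half, and the green plunger is well clear. There's no force yet, so I'll keep lowering slowly.

Request:
carry_out(steps=[[0,0,0.06,0],[0,0,0.06,0],[0,0,0,0],[0,0,0,0]])

```text
time_s: 6.6
tool_pos: [0.6313, -0.2099, 0.0645]
orientation: [-0.0, 0.786, 0.618, -0.0]
force: [0.9, -0.8, 0.5]
gripper_width: 0.0001
gripper_force: 0.0
```

Request:
carry_out(steps=[[0,0,0.05,0],[0,0,0.05,0],[0,0,0,0]])

```text
time_s: 6.9
tool_pos: [0.6311, -0.2098, 0.0603]
orientation: [-0.0, 0.786, 0.618, -0.0]
force: [-0.5, -0.0, 0.8]
gripper_width: -0.0001
gripper_force: 0.0
```

Run:
```python
from h import *
s=ctrl.read_state();print(s['force'],s['moment'],s['joint_torque'],s['tool_pos'])
snap('scene','s2'); snap('wrist','w2'); s=cv2.imread('pics/s2.png'); w=cv2.imread('pics/w2.png')
cv2.imwrite('pics/c3.png',np.hstack([cv2.resize(s[195:255,110:170],(400,400),interpolation=cv2.INTER_CUBIC),cv2.resize(w[170:290,200:320],(400,400),interpolation=cv2.INTER_CUBIC)]))
```

```text
[-0.53252786 -0.0374053   0.84029902] [-0.06308472 -0.024599    0.00762049] [-1.19171655e-02 -5.07494473e+01  2.64317447e+01 -5.57716261e-02
 -5.53730058e-05 -1.00045736e-05] [ 0.63107012 -0.20983516  0.0602527 ]
```

View pics/c3.png

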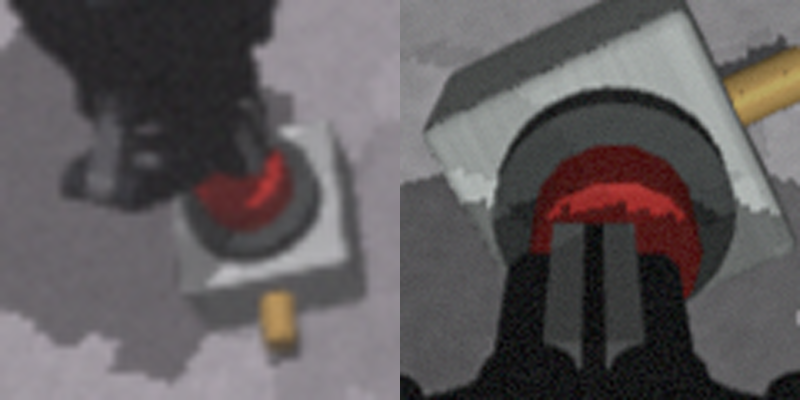

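The red top still looks up: it is centred near (617,215) in the right half, with the fingertip ends at (597,222). I'll check the geometry by projecting points into the wrist image.

Run:
```python
from h import *
s=ctrl.read_state(); p=np.array(s['tool_pos'])
def P(q): u,v=proj('w2',q); return round(400+(u-200)*400/120),round((v-170)*400/120)
X=np.array([.2368,.9716,0]); Y=np.array([.9716,-.2368,0])
for dz in(0,-.008,.011): print(dz,[P(p+[0,0,dz]+a*X) for a in(-.011,0,.011)])
for z in(.067,.053):
  c=np.array([.632,-.2115,z]); print(z,P(c),[P(c+.016*d) for d in(X,-X,Y,-Y)])
c=np.array([.632,-.2115,.05]);print('collar',[P(c+.024*d) for d in(X,-X,Y,-Y)])
c=np.load('pics/w2.npz');R=c['view'];print(-R[:3,:3].T@R[:3,3],R[2,:3])
```

```text
0 [(588, 286), (588, 233), (588, 178)]
-0.008 [(588, 264), (588, 213), (588, 160)]
0.011 [(587, 318), (587, 263), (587, 205)]
0.067 (593, 257) [(593, 175), (593, 335), (683, 257), (503, 257)]
0.053 (593, 221) [(593, 143), (593, 294), (677, 221), (510, 221)]
collar [(593, 98), (593, 320), (716, 214), (470, 213)]
[ 0.65152758 -0.13061945  0.21540929] [-0.07578631 -0.3098802  -0.94775033]
```

Run:
```python
from h import *
X=np.array([.2368,.9716,0]); Y=np.array([.9716,-.2368,0]); c=np.array([.6355,-.2115,0])
for n in('w1','w2'):
    h=cv2.cvtColor(cv2.imread(f'pics/{n}.png'),cv2.COLOR_BGR2HSV); m=((h[...,0]<8)|(h[...,0]>172))&(h[...,1]>120)&(h[...,2]>40); m=cv2.morphologyEx(m.astype('u1'),cv2.MORPH_OPEN,np.ones((3,3)))
    print(n,cv2.boundingRect(m))
    for z in(.067,.062,.057,.053): print(z,[np.round(proj(n,c+[0,0,z]+.016*d),1) for d in(X,Y,-Y)])
    k=c+[0,0,.05]; print('collar',[np.round(proj(n,k+.024*d),1) for d in(X,Y,-Y)])
```

```text
w1 (239, 209, 49, 41)
0.067 [array([263.1, 214.7]), array([288.6, 238.5]), array([237.2, 238.4])]
0.062 [array([263. , 211.6]), array([287.8, 234.8]), array([237.8, 234.8])]
0.057 [array([262.8, 208.6]), array([287.1, 231.3]), array([238.3, 231.3])]
0.053 [array([262.7, 206.3]), array([286.5, 228.7]), array([238.7, 228.6])]
collar [array([262.7, 193.2]), array([297.8, 226.8]), array([227.2, 226.7])]
w2 (240, 214, 51, 43)
0.067 [array([264. , 221.1]), array([290.8, 245.9]), array([236.7, 245.8])]
0.062 [array([263.8, 217.6]), array([289.9, 241.8]), array([237.3, 241.8])]
0.057 [array([263.6, 214.3]), array([289., 238.]), array([237.8, 237.9])]
0.053 [array([263.5, 211.8]), array([288.4, 235.1]), array([238.3, 235. ])]
collar [array([263.5, 198. ]), array([300.2, 233. ]), array([226.2, 232.9])]
```

Request:
carry_out(steps=[[0,0.08,0,0],[0,0,0.05,0],[0,0,0.05,0],[0,0,0,0]])

```text
time_s: 7.4
tool_pos: [0.6342, -0.2106, 0.0562]
orientation: [-0.0, 0.786, 0.618, -0.0]
force: [0.1, -0.7, 0.4]
gripper_width: 0.0002
gripper_force: 0.0
```

Request:
carry_out(steps=[[0,0,0.05,0],[0,0,0.05,0],[0,0,0,0]])

```text
time_s: 7.7
tool_pos: [0.6346, -0.2108, 0.0528]
orientation: [0.0, 0.786, 0.618, 0.0]
force: [0.1, 0.2, 2.4]
gripper_width: -0.0001
gripper_force: 1.1
```

Request:
carry_out(steps=[[0,0,0.06,0],[0,0,0.06,0],[0,0,0.06,0],[0,0,0.06,0],[0,0,0,0]])

```text
time_s: 8.2
tool_pos: [0.6347, -0.2108, 0.0434]
orientation: [0.0, 0.786, 0.618, 0.0]
force: [-0.6, 0.3, 6.7]
gripper_width: 0.0001
gripper_force: 3.1
```

Request:
carry_out(steps=[[0,0,0.04,0],[0,0,0.04,0],[0,0,0.03,0],[0,0,0,0],[0,0,0,0]])

```text
time_s: 8.7
tool_pos: [0.6348, -0.2108, 0.0401]
orientation: [0.0, 0.786, 0.618, 0.0]
force: [-2.8, 0.9, 10.3]
gripper_width: 0.0003
gripper_force: 4.7
```

Request:
carry_out(steps=[[0,0,0.03,0],[0,0,0,0],[0,0,0,0]])

```text
time_s: 9.0
tool_pos: [0.6349, -0.2109, 0.04]
orientation: [0.001, 0.786, 0.618, 0.0]
force: [-4.6, 1.6, 14.8]
gripper_width: 0.0002
gripper_force: 7.2
```

The stop is reached at 14.8 N. Next I'll release, rise, and go over to the bar with the fingers part open.

Request:
carry_out(steps=[[0,0,-0.1,0],[0,0,-0.2,0],[0,0,-0.3,0],[0,0,-0.5,0],[0,0,-0.6,0],[0,0,-0.6,0],[0,0,-0.6,0],[0,0,-0.6,0],[0,0,-0.5,0],[0,0,-0.3,0],[0,0,0,0]])

```text
time_s: 10.1
tool_pos: [0.6356, -0.2112, 0.2115]
orientation: [0.002, 0.786, 0.618, 0.001]
force: [-0.3, -1.2, -0.1]
gripper_width: -0.0
gripper_force: 0.0
```

Request:
carry_out(steps=[[0.3,-0.258,0,0],[0.5,-0.44,0,0],[0.5,-0.44,0,0],[0.5,-0.44,0,0],[0.5,-0.44,0,0],[0.5,-0.44,0,0],[0.5,-0.44,0,0],[0.5,-0.44,0,0],[0.5,-0.44,0,0],[0.5,-0.44,0,0],[0.5,-0.44,0,0],[0.5,-0.44,0,0],[0.5,-0.44,0,0],[0.5,-0.44,0,0],[0.5,-0.44,0,0],[0.5,-0.44,0,0],[0,0,0,0],[0,0,0,0]], hand=-0.2)

```text
time_s: 11.9
tool_pos: [0.4399, 0.1575, 0.2081]
orientation: [-0.0, 0.786, 0.619, -0.001]
force: [-0.2, -0.3, -0.2]
gripper_width: 0.0341
gripper_force: 0.0
```

Run:
```python
from h import *
s=ctrl.read_state(); p=s['tool_pos']; print(p,s['gripper_width'],s['force'])
snap('wrist','w3'); w=cv2.imread('pics/w3.png'); cv2.imwrite('pics/c4.png',cv2.resize(w,(800,600),interpolation=cv2.INTER_CUBIC))
k=800/512
for q in([.4416,.157,.096],[.4274,.0987,.096],[.4558,.2153,.096],p): print(np.round(np.array(proj('w3',q))*k))
```

```text
[0.43987588 0.15751517 0.20809734] 0.03410866974750593 [-0.230027   -0.28322962 -0.24096412]
[404. 291.]
[404. 376.]
[405. 193.]
[400. 375.]
```

View pics/c4.png

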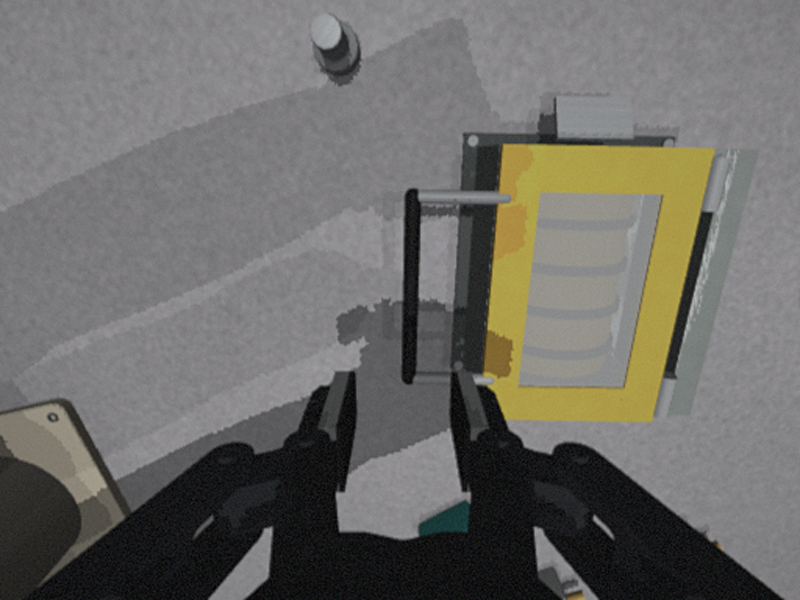

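The bar runs from (412,190) to (408,383) and is vertical in the image, so the yaw is right. The finger gap is centred near x = 403, so the bar is about 5 mm towards tool +y. The fingertips are at (352,372) and (455,372), which I can use to find their depth.

Run:
```python
from h import *
s=ctrl.read_state(); p=np.array(s['tool_pos']); k=800/512
X=np.array([.2368,.9716,0]); Y=np.array([.9716,-.2368,0])
for dz in(-.008,0,.011,.018,.024,.03): print(dz,[np.round(np.array(proj('w3',p+[0,0,dz]+.011*X+b*Y))*k) for b in(-.017,.017)])
for d in (0,.005): print([np.round(np.array(proj('w3',np.array([.4416,.157,.096])+d*Y+a*X))*k) for a in(-.06,.06)])
```

```text
-0.008 [array([360., 341.]), array([445., 342.])]
0 [array([358., 350.]), array([447., 350.])]
0.011 [array([355., 363.]), array([449., 363.])]
0.018 [array([353., 372.]), array([451., 372.])]
0.024 [array([351., 380.]), array([453., 381.])]
0.03 [array([349., 389.]), array([455., 390.])]
[array([404., 376.]), array([405., 193.])]
[array([411., 376.]), array([413., 194.])]
```

Request:
carry_out(steps=[[0.05,0.14,0,0],[0,0,0.3,0],[0,0,0.5,0],[0,0,0.5,0],[0,0,0.5,0],[0,0,0.4,0],[0,0,0.3,0],[0,0,0.3,0],[0,0,0.2,0],[0,0,0.2,0],[0,0,0.2,0],[0,0,0.2,0],[0,0,0,0],[0,0,0,0]])

```text
time_s: 13.35
tool_pos: [0.4476, 0.1579, 0.0654]
orientation: [-0.0, 0.786, 0.618, -0.0]
force: [-0.1, -0.2, 0.9]
gripper_width: 0.0341
gripper_force: 0.0
```

Run:
```python
from h import *
s=ctrl.read_state(); p=s['tool_pos']; print(p,s['force'])
snap('wrist','w4');snap('scene','s4'); w=cv2.imread('pics/w4.png'); q=cv2.imread('pics/s4.png')
cv2.imwrite('pics/c5.png',np.hstack([cv2.resize(w[160:340,170:350],(400,400),interpolation=cv2.INTER_CUBIC),cv2.resize(q[100:220,230:350],(400,400),interpolation=cv2.INTER_CUBIC)]))
```

```text
[0.44757358 0.15790537 0.06544934] [-0.05042828 -0.17496817  0.93149058]
```

View pics/c5.png

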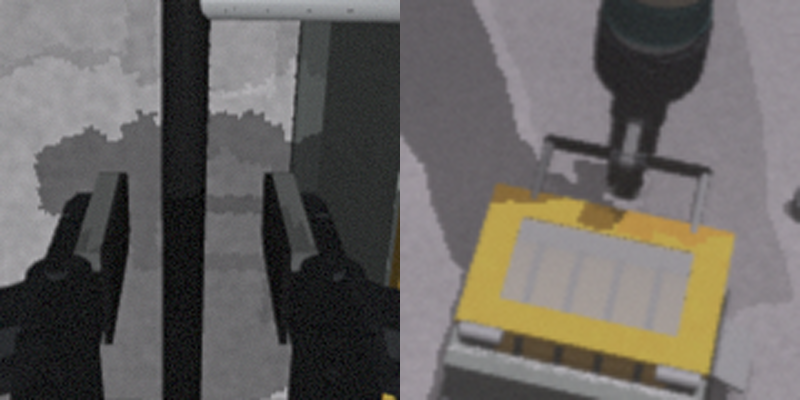

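The bar (x = 183, left half) lies between the fingertips (127 and 264), about 3 mm off centre, with the tips roughly 12 mm below it. I'll trim sideways and down a little, then close.

Request:
carry_out(steps=[[0,-0.07,0,0],[0,0,0.1,0],[0,0,0,0]])

```text
time_s: 13.75
tool_pos: [0.4444, 0.1585, 0.0612]
orientation: [-0.0, 0.786, 0.618, -0.0]
force: [0.1, 0.0, -0.7]
gripper_width: 0.0342
gripper_force: 0.0
```

Request:
carry_out(steps=[[0,0,0,0],[0,0,0,0],[0,0,0,0],[0,0,0,0],[0,0,0,0],[0,0,0,0]], hand=-1, squeeze=30)

```text
time_s: 14.35
tool_pos: [0.4448, 0.1585, 0.0616]
orientation: [-0.0, 0.786, 0.618, -0.0]
force: [-0.9, 0.7, 0.2]
gripper_width: 0.009
gripper_force: 29.2
```

Request:
carry_out(steps=[[0,0.004,-0.19,0],[0,0.013,-0.19,0],[0,0.05,-0.378,0],[0,0.083,-0.373,0],[0,0.115,-0.364,0],[0,0.146,-0.353,0],[0,0.176,-0.339,0],[0,0,0,0],[0,0,0,0]])

```text
time_s: 15.25
tool_pos: [0.4662, 0.153, 0.1491]
orientation: [-0.001, 0.786, 0.618, -0.001]
force: [-4.1, 1.5, -0.8]
gripper_width: 0.009
gripper_force: 29.6
```

Request:
carry_out(steps=[[0,0.205,-0.322,0],[0,0.232,-0.303,0],[0,0.258,-0.281,0],[0,0.281,-0.258,0],[0,0.303,-0.232,0],[0,0.322,-0.205,0],[0,0,0,0],[0,0,0,0]])

```text
time_s: 16.05
tool_pos: [0.5284, 0.1369, 0.2151]
orientation: [0.0, 0.786, 0.618, -0.002]
force: [-10.0, -3.1, 12.0]
gripper_width: 0.0086
gripper_force: 31.0
```

Request:
carry_out(steps=[[0,-0.025,-0.045,0],[0,0,0,0],[0,0,0,0]])

```text
time_s: 16.35
tool_pos: [0.5278, 0.137, 0.2149]
orientation: [0.0, 0.786, 0.618, -0.002]
force: [-5.5, -2.8, 4.8]
gripper_width: 0.0088
gripper_force: 30.3
```

Request:
carry_out(steps=[[0,0.33,-0.185,0],[0,0.35,-0.155,0],[0,0.36,-0.12,0],[0,0.37,-0.085,0],[0,0,0,0],[0,0,0,0]])

```text
time_s: 16.95
tool_pos: [0.5843, 0.1228, 0.2371]
orientation: [0.002, 0.787, 0.617, -0.001]
force: [-3.6, -4.8, 3.0]
gripper_width: 0.0086
gripper_force: 30.4
```

Run:
```python
from h import *
s=ctrl.read_state(); p=s['tool_pos']; print(p,s['force'],s['gripper_width'],s['time_s'])
snap('scene','s5'); snap('top','t5'); q=cv2.imread('pics/s5.png');t=cv2.imread('pics/t5.png')
cv2.imwrite('pics/c6.png',np.hstack([cv2.resize(q[110:250,220:360],(400,400),interpolation=cv2.INTER_CUBIC),cv2.resize(t[140:280,140:280],(400,400),interpolation=cv2.INTER_CUBIC)]))
```

```text
[0.58433249 0.12281303 0.23712038] [-3.56669636 -4.82188746  2.97600775] 0.008638383685272175 16.95
```

View pics/c6.png

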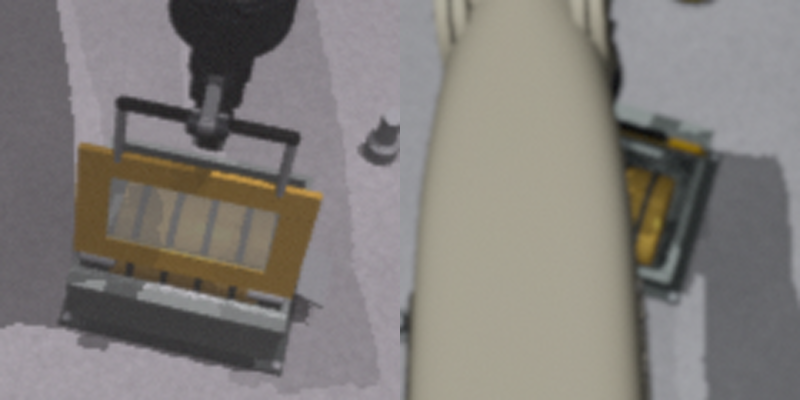

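The lid is up at about 80°: in the scene half the bar runs from (120,103) to (298,137) and the fingers grip its middle. The last 10° can go slowly.

Request:
carry_out(steps=[[0,0.2,-0.03,0],[0,0.2,-0.02,0],[0,0.15,-0.015,0],[0,0.12,-0.005,0],[0,0.08,0,0],[0,0,0,0],[0,0,0,0],[0,0,0,0],[0,0,0,0]])

```text
time_s: 17.95
tool_pos: [0.6129, 0.1156, 0.2395]
orientation: [0.002, 0.787, 0.617, -0.001]
force: [-2.5, -6.1, 1.6]
gripper_width: 0.0091
gripper_force: 30.6
```

Run:
```python
from h import *
s=ctrl.read_state(); p=np.array(s['tool_pos']); d=p-[.4446,.1585,.0615]; y=d[0]*.9716-d[1]*.2368; print(p,s['force'],s['gripper_width'],s['gripper_force'],s['time_s'],'Y',y,d[2],np.degrees(np.arctan2(d[2],.175-y)))
snap('scene','s6'); snap('wrist','w6'); q=cv2.imread('pics/s6.png');w=cv2.imread('pics/w6.png')
cv2.imwrite('pics/c7.png',cv2.resize(q[125:245,240:360],(600,600),interpolation=cv2.INTER_CUBIC))
B=np.array([.4446,.1585,.096]);X=np.array([.2368,.9716,0]);Y=np.array([.9716,-.2368,0]);H=B+.175*Y
for a in(84,90,96):
  a=np.radians(a);r=-np.cos(a)*Y+np.sin(a)*np.array([0,0,1])
  print([np.round((np.array(proj('s6',H+L*r+x*X))-[240,125])*5) for L,x in((.175,-.06),(.175,.06),(.125,-.09),(.125,.09))])
```

```text
[0.61289677 0.11557129 0.23952339] [-2.5300527  -6.08357125  1.6327924 ] 0.00912672022841929 30.557985305786133 17.95 Y 0.17368265999061844 0.17802339142258086 89.57602961887699
[array([116., 130.]), array([420., 189.]), array([ 41., 197.]), array([472., 283.])]
[array([106., 167.]), array([413., 227.]), array([ 33., 222.]), array([468., 309.])]
[array([ 95., 206.]), array([406., 268.]), array([ 25., 249.]), array([464., 338.])]
```

View pics/c7.png

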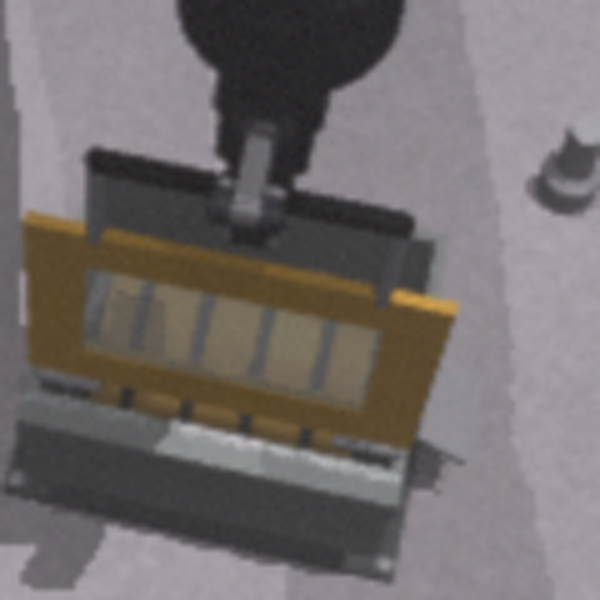

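The lid stands upright: the bar runs from (97,160) to (410,222) and the lid's front corners are at (27,215) and (457,305). Both fit about 89°, and the arm position gives 89.6°. I'll hold a moment, then hand in.

Request:
carry_out(steps=[[0,0.02,0,0],[0,0,0,0],[0,0,0,0],[0,0,0,0],[0,0,0,0],[0,0,0,0],[0,0,0,0],[0,0,0,0],[0,0,0,0],[0,0,0,0],[0,0,0,0],[0,0,0,0]])

```text
time_s: 19.25
tool_pos: [0.6136, 0.1154, 0.2395]
orientation: [0.002, 0.787, 0.617, -0.001]
force: [-2.6, -6.1, 3.4]
gripper_width: 0.009
gripper_force: 30.6
```

```bash
python3 -c "
from station import ctrl
s=ctrl.read_state(); print(s['tool_pos'],s['gripper_width'],s['gripper_force'],abs(s['joint_vel']).max() if hasattr(s['joint_vel'],'max') else s['joint_vel'])
print(ctrl.close_job())"
```

```text
[0.61356362 0.11543199 0.23949221] 0.009001608489012469 30.578127801418304 0.0017453243448778443
the job is handed in; nothing more can be done
None
```

I pushed the red plunger to its stop and released it with the lid shut, then swung the lid up to about 90° and handed in at 19 s with the bar still gripped at about 30 N; the hand-in returned no verdict.

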